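# Set a strip to the fence and length stop of a sawing board

### The job

The dark wooden strip is to be sawn to length: with the fingertips, push it across the sawing board until its long edge lies snug along the fence, then slide it to the left along the fence until its end just meets the red length stop. Do not pick the strip up, and bring it up to the stop gently: the stop is only lightly clamped and must not be knocked out of its setting. Leave the tin, the glue bottle, the tape and the screwdriver where they are.

Things in the scene. Friction and masses are not known exactly. Their poses are not given: they have to be found in the camera images.
- board: sawing board fixed to the bench: pale plywood base 250 (x) by 520 (y) by 18 mm, light wooden fence along its far side. Origin: centre of its underside; x square to the fence, towards it, y along it to the left. Base top z = 18 mm. Fence: near face at x = 85 mm, 30 mm thick, 40 mm above the base's top, full length, with a 3 mm saw slot at y = -50 mm.
- fence_face (a point): middle of the fence's near face, 12 mm above the base's top (board frame: x = 85, y = 0, z = 30 mm); axes as the board's
- stop (a joint): distance in m from the saw slot (board y = -50 mm) to the face of the red length stop, growing to the left (+y of the board). The stop is held on the fence by friction only and slips along it when pushed with more than about 22 N.
- stop_face (a point): centre of the stop face the strip's end must meet; it looks to the right (-y of the board). 20 mm in front of the fence face, 12 mm above the base's top; axes as the board's. The stop is a red block 26 mm wide straddling the fence, black knob on top (70 mm above the base's top); its leg reaches 40 mm out from the fence face and down to 2 mm above the base.
- strip: the dark brown wooden strip to be pushed, 60 (x) by 220 (y) by 22 mm thick, about 0.2 kg, lying flat and loose on the base, in front of the fence and to the right of the stop. Origin: centre of its underside; x points across it to its far long edge (the one that goes to the fence), y along it to its left end (the one that goes to the stop)
- strip_far_left (a point): point on the strip's far long face at its left end, half way up (strip frame: x = 30, y = 110, z = 11 mm)
- strip_far_right (a point): point on the strip's far long face at its right end, half way up (strip frame: x = 30, y = -110, z = 11 mm)
- strip_left_end (a point): centre of the strip's left end face (strip frame: x = 0, y = 110, z = 11 mm)
- tin: flat screw tin, brass with a green lid, 64 by 92 by 24 mm high, lying near the near left corner of the board's base; to be left alone. Origin: centre of its underside
- glue: yellow glue bottle with orange cap, 60 mm in diameter, 150 mm tall, standing on the bench beside the board, left or right; to be left alone. Origin: centre of its underside
- tape: roll of pale tape lying flat on the bench beside the board, on the other side from the bottle; 100 mm across, 25 mm high; to be left alone. Origin: centre of its underside
- screwdriver: screwdriver with an orange handle lying on the bench just left of the board, roughly along x, tip away from the robot, about 200 mm long and under 35 mm high; to be left alone. Origin: below the tool, its x axis along it towards the tip
Things that resemble listed ones, but are neither listed nor needed, are in the scene too. What is meant by the strip is not white or yellow, and is the larger of those in its own colour.

How it is judged:
By the outcome, as a careful person would: the job done as asked, in the order asked, and still so for the second after the job is handed in, with the robot touching nothing.
It also fails if it takes over 54 s, if anything falls off the work surface, if the arm or the gripper's body presses on something with over 40 N, if the wrist force passes 120 N, or if a joint passes its speed limit or range.

### The arm

A 7-joint arm with a two-finger parallel gripper is mounted at the origin on the work surface. World frame = base frame: x ahead of the robot, y to its left, z up, the work surface at z = 0. Lengths are in m, angles in degrees, forces in N, time in s.
With the tool pointing down it reaches from about 0.4 to 0.75 m from the base axis. Payload 19.5 kg.
Tool frame: the origin (TCP) lies at the very end of the fingers, on their centre line; the grasp point (between the pads) lies 19 mm behind it; z points along the fingers, y is the line along which they close (so a half turn about z gives the same grasp; the last joint's range is limited). The gripper opens to 85 mm and grips with 20 to 120 N. Pads are 22 mm wide; open, the fingers measure 114 mm over their backs; the gripper's body (76 mm by 85 mm) begins 54 mm behind the grasp point. The pads swing forward as they close: fully open they stand 13 mm farther back than shut.
Start: joints at [-77.447, 40.479, -1.581, 85.061, 1.261, 54.483, -4.326], TCP at [0.148, 0.556, 0.231] pointing down, gripper open.
Joint ranges: [-155.06, 155.06], [-18.47, 123.98], [-90, 86.84], [0, 140.48], [-83.41, 263.41], [0, 116], [-161.91, 161.91]. Speed limits (degrees/s): [108.29, 108.29, 147.25, 147.25, 172.46, 172.46, 172.46].

### API

Orientations are given as [roll, pitch, yaw] about the fixed x, y, z axes, in that order (R = Rz(yaw) Ry(pitch) Rx(roll)).
In Python, from cell import state, read_camera, camera_params, close_job gives the robot as it stands.
- The arm moves only by the tool send_rows, never from a script. Its argument "rows" is a list of rows, each an object of numbers: "x", "y", "z": the shift along the tool's x, y, z in cm; "spin": the turn about the tool's z in degrees; "jaw": the opening, from 0 (shut) to 1 (fully open). A call has 1 to 10 rows; each row shifts and turns the commanded pose from where the row before left it, along the tool's axes as they then stand; what a row does not reach is not made up. A row lasts 1/8 s, in which the tool goes at most 62.5 mm and 10.7 degrees, less where a joint would pass 70% of its speed; a pose out of reach is approached as far as the arm can. A call with a gripper value outside its range is refused whole. The fingers move at their own pace and stop on an object; "newtons" is the grip in N (left out, the last holds). Time passes only in rows, so rows that do not move let the fingers close. It gives the time, the measured TCP pose, the force, the opening and the grip force at its end, in the units of the state.
- state(): the state, without advancing time (a new reading comes with each control period).
- read_camera(name): name is "side" or "top" or "wrist"; returns (picture, depth): 400x640x3 uint8, red, green, blue; 400x640 float32, m along the optical axis (not along the pixel's ray), 0 where there is no reading.
- camera_params(name): a dict with "mtx" (3x3 intrinsics, pixels), "extrinsics" (4x4, takes a point from camera to world coordinates). Camera axes: x right, y down, z forward; pixel columns grow to the right and rows downward; lengths in m; the calibration is good to about 2 mm. A picture is of the moment at which its call begins: read the wrist's pose just before it. camera_params takes no time and is no camera call; for the wrist camera it gives the pose at the moment of the call.
- close_job(): hands the job in; it is judged then, once.
The state is a dict: "t": time; "qpos": joint angles; "joint_vel": joint speeds; "joint_torque": joint torques, N m; "position": TCP position; "ee_rot": TCP orientation; "wrist_force": force on the tool from outside, world axes, zero at the start; "moment": the same for the moment, N m; "gripper_width": finger opening in m; "grasp_force": force on a finger pad.
Only numpy, scipy, OpenCV 4.12 (cv2) and the standard library are available. Lean on these libraries where they do the work, as an engineer would, in place of code of your own. Each camera call takes 0.05 s, during which the arm holds its last target. There are 200 camera calls.

## Working session

There is one attempt and no reset: what is moved stays moved. The work goes in short steps, Python scripts to look and compute and a tool call to move; the robot and the scene stay as the last step left them, time stands still between calls to the robot, and variables do not carry over. Pictures are saved under pics/ and viewed, at most 12 in all, crops included, and the job is handed in when it is done.

Besides the shell and the picture viewer there is one more tool, called after "Emit:" as name([rows], argument=value, ...), one row to a line, values as JSON. send_rows: Moves the arm, as the interface text tells. Its arguments: {"type":"object","properties":{"rows":{"type":"array","items":{"type":"object","properties":{"x":{"type":"number"},"y":{"type":"number"},"z":{"type":"number"},"spin":{"type":"number"},"jaw":{"type":"number"}}}},"newtons":{"type":"number"}},"required":["rows"]}

```bash
mkdir -p pics; python3 - <<'E'
from cell import *
import cv2,numpy as np
s=state();print(s['t'],s['position'],s['ee_rot'],s['gripper_width'])
for n in('top','side'):
    p,d=read_camera(n);c=camera_params(n)
    np.savez('pics/'+n+'0.npz',p=p,d=d,K=c['mtx'],E=c['extrinsics'])
    cv2.imwrite(f'pics/{n}0.png',p[:,:,::-1])
    print(n,np.round(c['mtx'],1).tolist(),np.round(c['extrinsics'],3).tolist())
E
```

```text
0.0 [0.14819345 0.555317   0.23085964] [-1.79940373e+02  6.86775413e-04  1.65057308e+02] 0.08524431431074299
top [[404.5, 0.0, 319.9], [0.0, 404.5, 200.8], [0.0, 0.0, 1.0]] [[0.015, -0.992, 0.124, 0.276], [-1.0, -0.018, -0.025, 0.019], [0.027, -0.124, -0.992, 1.278], [0.0, 0.0, 0.0, 1.0]]
side [[371.3, 0.0, 320.7], [0.0, 371.3, 198.7], [0.0, 0.0, 1.0]] [[0.932, -0.249, 0.262, 0.159], [-0.361, -0.673, 0.646, -0.766], [0.015, -0.697, -0.717, 0.897], [0.0, 0.0, 0.0, 1.0]]
```

View pics/top0.png

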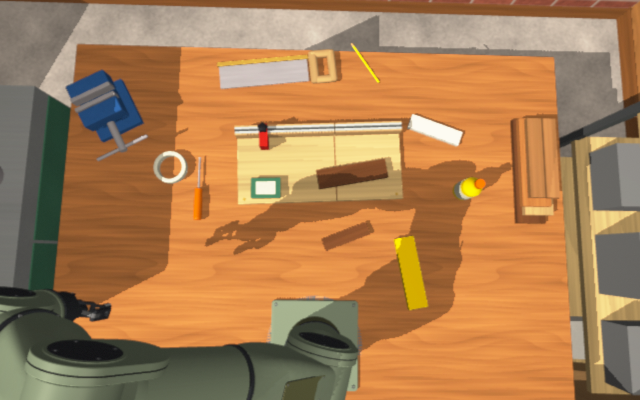

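View pics/side0.png

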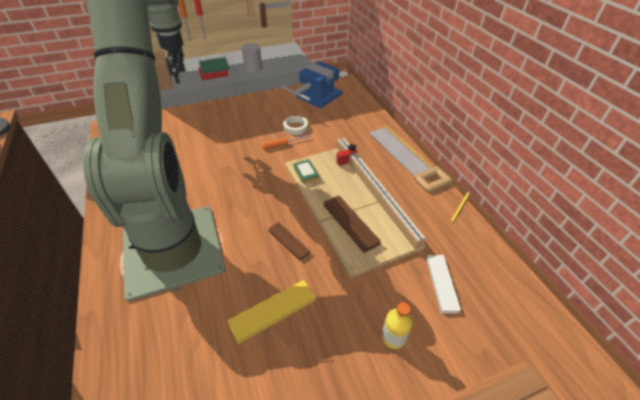

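The top view shows two dark brown strips: the one on the board at (352,174), about 70 px long, and one on the bench at (347,235), about 50 px long. The board one is larger and lies in front of the fence, so it fits. The red stop is at (264,137), the tin at (266,187), the glue at (469,188) and the tape at (170,167). I'll confirm the strip in a crop and measure.

```bash
cat > h.py <<'E'
import numpy as np,cv2
def ray(K,E,uv,z):
    uv=np.atleast_2d(uv).astype(float)
    d=np.c_[(uv-[K[0,2],K[1,2]])/[K[0,0],K[1,1]],np.ones(len(uv))]@E[:3,:3].T
    return E[:3,3]+d*((z-E[2,3])/d[:,2])[:,None]
def big(m):
    c,_=cv2.findContours(m.astype(np.uint8),cv2.RETR_EXTERNAL,cv2.CHAIN_APPROX_NONE)
    return max(c,key=cv2.contourArea)[:,0]
E
python3 - <<'E'
from h import *
f=np.load('pics/top0.npz');p,d,K,E=[f[k] for k in 'pdKE']
hsv=cv2.cvtColor(p,cv2.COLOR_RGB2HSV).astype(int);H,S,V=[hsv[...,i] for i in range(3)]
roi=np.zeros(H.shape,bool);roi[150:195,305:400]=1
c=big(roi&(V<125)&(S>90))
w=ray(K,E,c,.040)
print('strip rect',cv2.minAreaRect(w[:,:2].astype(np.float32)),cv2.boxPoints(cv2.minAreaRect(c.astype(np.float32))).round(1).tolist())
roi[:]=0;roi[120:155,245:285]=1
c=big(roi&(H<8)&(S>180)&(V>120));print('stop',cv2.boundingRect(c)); 
print(ray(K,E,[[c[:,0].max()+.5,c[:,1].max()]],.05).round(4))
# board base corners by mask
for uv,z in (((238,204),.018),((402,199),.018),((235,129),.058),((402,123),.058),((235,136),.018),((402,131),.018)): print(uv,ray(K,E,uv,z).round(4))
cv2.imwrite('pics/crop0.png',cv2.resize(p[110:250,225:415,::-1],None,fx=4,fy=4,interpolation=cv2.INTER_CUBIC))
E
```

```text
strip rect ((0.5094109177589417, -0.11108242720365524), (0.04628978297114372, 0.22031573951244354), 9.421708106994629) [[316.0, 174.3000030517578], [385.79998779296875, 164.3000030517578], [387.79998779296875, 178.89999389648438], [318.1000061035156, 188.8000030517578]]
stop (259, 131, 10, 19)
[[0.5889 0.1499 0.05  ]]
(238, 204) [[0.4193 0.2427 0.018 ]]
(402, 199) [[ 0.4447 -0.2719  0.018 ]]
(235, 129) [[0.6478 0.2542 0.058 ]]
(402, 123) [[ 0.6795 -0.2651  0.058 ]]
(235, 136) [[0.6371 0.261  0.018 ]]
(402, 131) [[ 0.666  -0.2742  0.018 ]]
```

View pics/crop0.png

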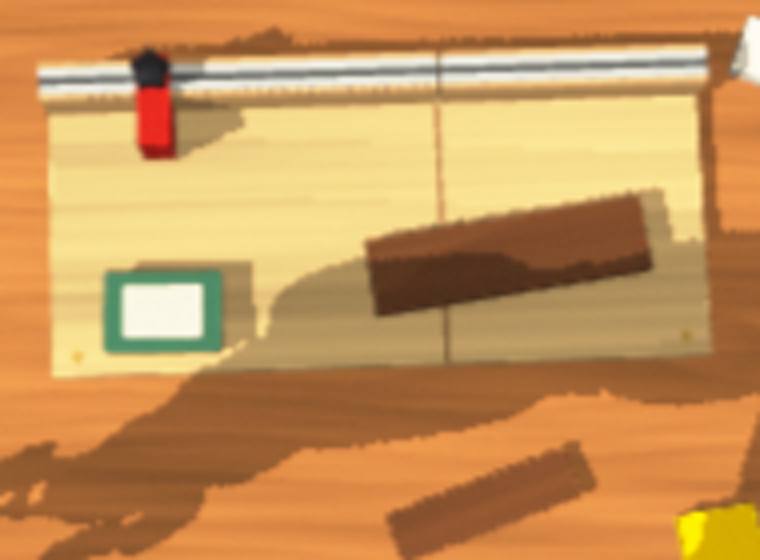

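Confirmed: the strip on the board, crop (366,240)-(652,268), is clearly larger than the bench one at crop (490,500). I'll move above its near side, turning the tool so the fingers spread along the fence.

Emit:
send_rows([
  {"spin":-8.9},
  {"spin":-8.9},
  {"x":-4.35,"y":-4.0},
  {"x":-4.35,"y":-4.0},
  {"x":-4.35,"y":-4.0},
  {"x":-4.35,"y":-4.0},
  {"x":-4.35,"y":-4.0},
  {"x":-4.35,"y":-4.0},
  {"x":0.2,"y":-4.5},
  {"x":0.2,"y":-4.5},
])

```text
validation failed for argument at $.ro...
```

Emit:
send_rows([
  {"x":0.2,"y":-4.5},
  {"x":0.2,"y":-4.5},
  {"x":0.2,"y":-4.5},
  {"x":0.2,"y":-4.5},
  {"x":0.2,"y":-4.5},
  {"x":0.2,"y":-4.5},
  {"x":0.2,"y":-4.5},
  {"x":0.2,"y":-4.5},
  {},
])

```text
validation failed for argument at $.ro...
```

```bash
python3 - <<'E'
from cell import *
from h import *
s=state();print(s['t'],s['position'],s['ee_rot'],s['wrist_force'])
for n in('wrist','top'):
    c=camera_params(n);p,d=read_camera(n)
    np.savez(f'pics/{n}1.npz',p=p,d=d,K=c['mtx'],E=c['extrinsics'])
    cv2.imwrite(f'pics/{n}1.png',p[:,:,::-1])
    if n=='wrist':print(np.round(c['mtx'],1).tolist(),np.round(c['extrinsics'],3).tolist())
E
```

```text
0.1 [0.14822469 0.55532955 0.23090067] [-1.79945832e+02  3.09763897e-03  1.65056381e+02] [ 0.07703033 -0.72038209  0.96345405]
[[287.1, 0.0, 316.0], [0.0, 287.1, 199.7], [0.0, 0.0, 1.0]] [[0.257, 0.917, 0.305, 0.069], [0.966, -0.243, -0.083, 0.577], [-0.002, 0.316, -0.949, 0.374], [0.0, 0.0, 0.0, 1.0]]
```

View pics/wrist1.png

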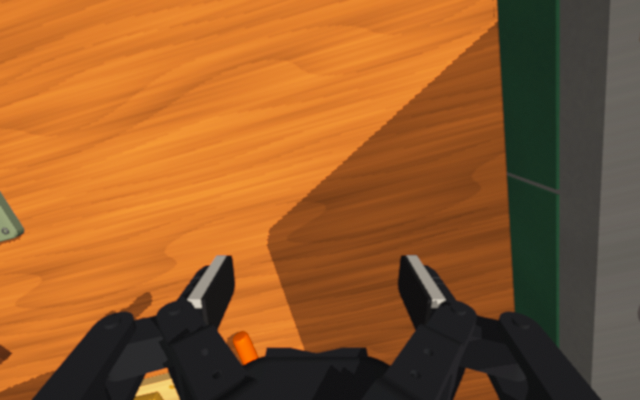

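The arm has not moved: both row lists were refused. The picture shows bare bench and the two open fingertips at about (215,280) and (420,280). I'll try again with every field filled in.

Emit:
send_rows([
  {"x":0,"y":0,"z":0,"spin":-8.9,"jaw":1},
  {"x":0,"y":0,"z":0,"spin":-8.9,"jaw":1},
  {"x":-4.35,"y":-4.0,"z":0,"spin":0,"jaw":1},
  {"x":-4.35,"y":-4.0,"z":0,"spin":0,"jaw":1},
  {"x":-4.35,"y":-4.0,"z":0,"spin":0,"jaw":1},
  {"x":-4.35,"y":-4.0,"z":0,"spin":0,"jaw":1},
  {"x":-4.35,"y":-4.0,"z":0,"spin":0,"jaw":1},
  {"x":-4.35,"y":-4.0,"z":0,"spin":0,"jaw":1},
  {"x":0.2,"y":-4.5,"z":0,"spin":0,"jaw":1},
  {"x":0.2,"y":-4.5,"z":0,"spin":0,"jaw":1},
])

```text
t: 1.45
position: [0.4214, 0.2371, 0.2311]
ee_rot: [-180.0, -0.0, -177.2]
wrist_force: [1.2, 0.7, 0.1]
gripper_width: 0.0851
grasp_force: 0.0
```

Emit:
send_rows([
  {"x":0.2,"y":-4.5,"z":0,"spin":0,"jaw":1},
  {"x":0.2,"y":-4.5,"z":0,"spin":0,"jaw":1},
  {"x":0.2,"y":-4.5,"z":0,"spin":0,"jaw":1},
  {"x":0.2,"y":-4.5,"z":0,"spin":0,"jaw":1},
  {"x":0.2,"y":-4.5,"z":0,"spin":0,"jaw":1},
  {"x":0.2,"y":-4.5,"z":0,"spin":0,"jaw":1},
  {"x":0.2,"y":-4.5,"z":0,"spin":0,"jaw":1},
  {"x":0.2,"y":-2.5,"z":0,"spin":0,"jaw":1},
  {"x":0,"y":0,"z":0,"spin":0,"jaw":1},
])

```text
t: 2.58
position: [0.4221, -0.1032, 0.2312]
ee_rot: [-180.0, -0.0, -177.3]
wrist_force: [0.6, -0.0, -0.1]
gripper_width: 0.0853
grasp_force: 0.0
```

```bash
python3 - <<'E'
from cell import *
from h import *
s=state();print(s['t'],s['position'],s['ee_rot'],s['wrist_force'])
c=camera_params('wrist');p,d=read_camera('wrist')
np.savez('pics/wrist2.npz',p=p,d=d,K=c['mtx'],E=c['extrinsics'])
cv2.imwrite('pics/wrist2.png',p[:,:,::-1])
E
```

```text
2.575 [ 0.42206963 -0.10317058  0.2311952 ] [-1.79977480e+02 -1.93256004e-02 -1.77316567e+02] [ 0.63453442 -0.03723458 -0.14802007]
```

View pics/wrist2.png

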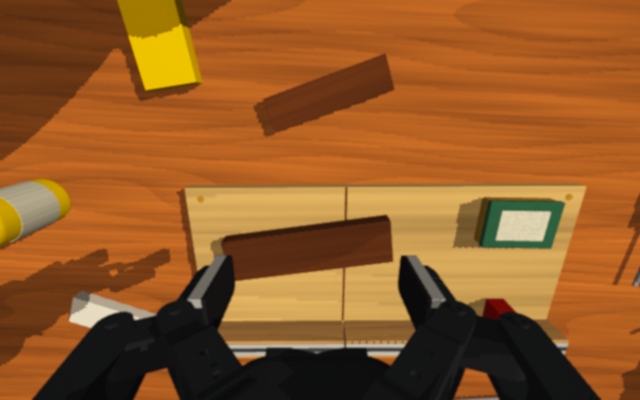

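The view shows the strip's top face from (224,243)/(388,223) to (230,278)/(392,261), the board's near edge along row 186, the fence foot at row 321, the tin at (522,223) and the stop's tip at (497,305).

```bash
python3 - <<'E'
from h import *
f=np.load('pics/wrist2.npz');K,E=f['K'],f['E']
def q(n,uv,z):
    r=ray(K,E,uv,z);print(n,r[:,:2].round(4).tolist());return r[:,:2]
b=q('board near R,L',[(186,187),(585,185)],.018)
y=(b[1]-b[0]);print('len',np.linalg.norm(y),'yaw',np.degrees(np.arctan2(-y[0],y[1])))
q('slot near',[(346,187)],.018);q('slot fence foot',[(343,321)],.018)
q('fence foot R,L',[(240,321),(548,320)],.018)
s=q('strip nearR nearL farL farR',[(224,243),(388,223),(392,261),(230,278)],.04)
a=s[1]-s[0];print(np.linalg.norm(a),np.linalg.norm(s[2]-s[1]),np.degrees(np.arctan2(-a[0],a[1])),s.mean(0))
q('stop tip right top',[(485,300)],.06)
f=np.load('pics/top0.npz');K,E=f['K'],f['E']
q('top strip farL farR',[(316.5,170),(385,158.25)],.04)
q('fence foot R,L',[(399,133.75),(236.75,138)],.018)
q('fence top near edge R,L',[(401.75,128.75),(235,134.2)],.058)
E
```

```text
board near R,L [[0.4495, -0.2695], [0.4223, 0.2427]]
len 0.5129206140210563 yaw 3.035231584968076
slot near [[0.4396, -0.0636]]
slot fence foot [[0.6509, -0.0511]]
fence foot R,L [[0.6585, -0.2076], [0.6341, 0.2595]]
strip nearR nearL farL farR [[0.5159, -0.2176], [0.4779, -0.0096], [0.5317, 0.0025], [0.5681, -0.2123]]
0.21139153683417874 0.05516178686285474 10.348724374052015 [ 0.52342209 -0.10924785]
stop tip right top [[0.5719, 0.1246]]
top strip farL farR [[0.5278, -0.0], [0.5698, -0.2145]]
fence foot R,L [[0.6567, -0.2644], [0.6307, 0.2552]]
fence top near edge R,L [[0.6609, -0.2641], [0.6313, 0.2536]]
```

Emit:
send_rows([
  {"x":-1.0,"y":-1.1,"z":3,"spin":-0.3,"jaw":1},
  {"x":0,"y":0,"z":5,"spin":0,"jaw":1},
  {"x":0,"y":0,"z":5,"spin":0,"jaw":1},
  {"x":0,"y":0,"z":4,"spin":0,"jaw":1},
  {"x":0,"y":0,"z":2,"spin":0,"jaw":1},
  {"x":0,"y":0,"z":1.0,"spin":0,"jaw":1},
  {"x":0,"y":0,"z":1.0,"spin":0,"jaw":1},
  {"x":0,"y":0,"z":0,"spin":0,"jaw":1},
])

```text
t: 3.62
position: [0.433, -0.1119, 0.0213]
ee_rot: [-180.0, -0.0, -176.8]
wrist_force: [0.6, 0.3, -0.5]
gripper_width: 0.0855
grasp_force: 0.0
```

Emit:
send_rows([
  {"x":-1.5,"y":0,"z":0,"spin":0,"jaw":1},
  {"x":-1.5,"y":0,"z":0,"spin":0,"jaw":1},
  {"x":-1.0,"y":0,"z":0,"spin":0,"jaw":1},
  {"x":-1.0,"y":0,"z":0,"spin":0,"jaw":1},
  {"x":-1.0,"y":0,"z":0,"spin":0,"jaw":1},
  {"x":-1.0,"y":0,"z":0,"spin":0,"jaw":1},
  {"x":-1.0,"y":0,"z":0,"spin":0,"jaw":1},
])

```text
t: 4.5
position: [0.5133, -0.1077, 0.0213]
ee_rot: [-180.0, -0.0, -176.8]
wrist_force: [-1.2, -0.6, 0.2]
gripper_width: 0.0856
grasp_force: 0.6
```

```bash
python3 - <<'E'
from cell import *
from h import *
s=state();print(s['t'],s['position'],s['ee_rot'],s['wrist_force'])
c=camera_params('top');p,d=read_camera('top')
np.savez('pics/top3.npz',p=p,d=d,K=c['mtx'],E=c['extrinsics'])
cv2.imwrite('pics/top3.png',cv2.resize(p[110:250,225:415,::-1],None,fx=4,fy=4,interpolation=cv2.INTER_CUBIC))
E
```

```text
4.5 [ 0.51325361 -0.10772615  0.02129252] [-1.79993839e+02 -1.96363300e-02 -1.76847950e+02] [-1.2271785  -0.61489474  0.17737496]
```

View pics/top3.png

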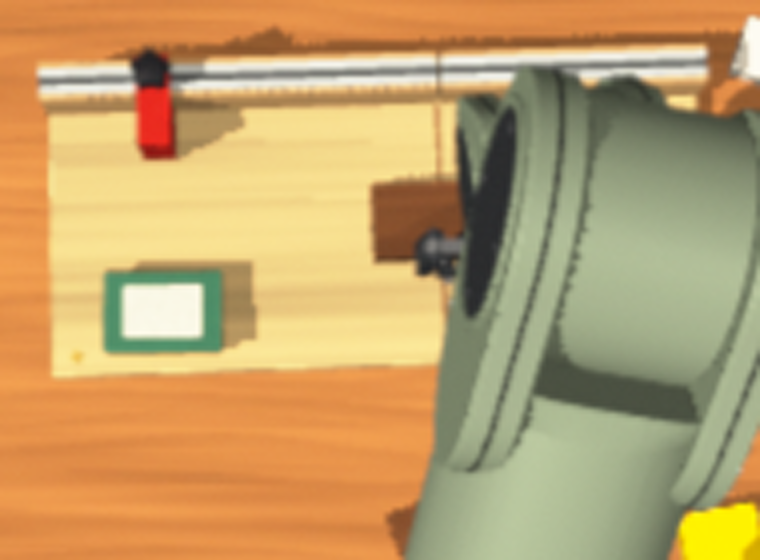

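The strip's left part shows at crop (372,183)-(440,262); it now lies parallel to the fence. The stop at (155,120) and the tin at (163,310) have not moved. I'll keep pushing, slowly near the fence.

Emit:
send_rows([
  {"x":-1,"y":0,"z":0,"spin":0,"jaw":1},
  {"x":-1,"y":0,"z":0,"spin":0,"jaw":1},
  {"x":-1,"y":0,"z":0,"spin":0,"jaw":1},
  {"x":-1,"y":0,"z":0,"spin":0,"jaw":1},
  {"x":-1,"y":0,"z":0,"spin":0,"jaw":1},
  {"x":-0.5,"y":0,"z":0,"spin":0,"jaw":1},
  {"x":-0.3,"y":0,"z":0,"spin":0,"jaw":1},
  {"x":-0.2,"y":0,"z":0,"spin":0,"jaw":1},
])

```text
t: 5.55
position: [0.5726, -0.1044, 0.0213]
ee_rot: [-180.0, -0.0, -176.8]
wrist_force: [-0.9, 0.1, -0.9]
gripper_width: 0.0855
grasp_force: 0.4
```

Emit:
send_rows([
  {"x":-0.2,"y":0,"z":0,"spin":0,"jaw":1},
  {"x":-0.2,"y":0,"z":0,"spin":0,"jaw":1},
])

```text
t: 5.8
position: [0.5767, -0.1042, 0.0213]
ee_rot: [-180.0, -0.0, -176.8]
wrist_force: [0.2, 0.0, -0.5]
gripper_width: 0.0853
grasp_force: 0.3
```

Emit:
send_rows([
  {"x":-0.2,"y":0,"z":0,"spin":0,"jaw":1},
  {"x":0,"y":0,"z":0,"spin":0,"jaw":1},
])

```text
t: 6.05
position: [0.5789, -0.1041, 0.0214]
ee_rot: [-180.0, 0.0, -176.8]
wrist_force: [0.2, 0.4, -0.2]
gripper_width: 0.0856
grasp_force: 0.0
```

Emit:
send_rows([
  {"x":-0.2,"y":0,"z":0,"spin":0,"jaw":1},
  {"x":-0.1,"y":0,"z":0,"spin":0,"jaw":1},
])

```text
t: 6.3
position: [0.5817, -0.1039, 0.0213]
ee_rot: [-180.0, -0.0, -176.8]
wrist_force: [-3.1, 1.1, 0.2]
gripper_width: 0.0855
grasp_force: 1.3
```

Emit:
send_rows([
  {"x":-0.1,"y":0,"z":0,"spin":0,"jaw":1},
  {"x":-0.1,"y":0,"z":0,"spin":0,"jaw":1},
])

```text
t: 6.55
position: [0.582, -0.1039, 0.0211]
ee_rot: [-180.0, -0.2, -176.9]
wrist_force: [-16.3, 1.4, 8.4]
gripper_width: 0.0854
grasp_force: 7.7
```

Emit:
send_rows([
  {"x":-0.1,"y":0,"z":0,"spin":0,"jaw":1},
  {"x":0,"y":0,"z":0,"spin":0,"jaw":1},
])

```text
t: 6.8
position: [0.582, -0.1039, 0.0211]
ee_rot: [-180.0, -0.4, -176.9]
wrist_force: [-18.7, 1.2, 11.8]
gripper_width: 0.0858
grasp_force: 9.3
```

Contact with the fence: 16 to 19 N, u = 0.576 as expected. Now I'll back off, lift, close the fingers and go beyond the right end.

Emit:
send_rows([
  {"x":1.5,"y":0,"z":0,"spin":0,"jaw":1},
  {"x":1.5,"y":0,"z":-1,"spin":0,"jaw":1},
  {"x":0,"y":0,"z":-4,"spin":0,"jaw":0},
  {"x":0,"y":-4,"z":-4,"spin":0,"jaw":0},
  {"x":-3,"y":-4,"z":-2,"spin":0,"jaw":0},
  {"x":-3,"y":-4,"z":0,"spin":0,"jaw":0},
  {"x":-1,"y":-3.5,"z":0,"spin":0,"jaw":0},
  {"x":0,"y":0,"z":0,"spin":0,"jaw":0},
])

```text
t: 7.8
position: [0.633, -0.259, 0.1306]
ee_rot: [-179.9, -0.0, -177.0]
wrist_force: [-0.5, 0.9, -0.9]
gripper_width: -0.0003
grasp_force: 0.0
```

```bash
python3 - <<'E'
from cell import *
from h import *
s=state();print(s['t'],s['position'],s['ee_rot'],s['wrist_force'])
o=[]
for n in('wrist','top'):
    c=camera_params(n);p,d=read_camera(n)
    np.savez(f'pics/{n}4.npz',p=p,d=d,K=c['mtx'],E=c['extrinsics'])
    o.append(p if n=='wrist' else cv2.resize(p[110:210,225:415],(640,337),interpolation=cv2.INTER_CUBIC))
cv2.imwrite('pics/w4.png',cv2.resize(np.vstack([o[0][:, :],o[1]])[:,:,::-1],(520,600)) if 0 else o[0][:,:,::-1])
E
```

```text
7.8 [ 0.63296246 -0.25901992  0.13064772] [-1.79939907e+02 -9.86980892e-03 -1.77017503e+02] [-0.49646911  0.85589264 -0.94167709]
```

View pics/w4.png

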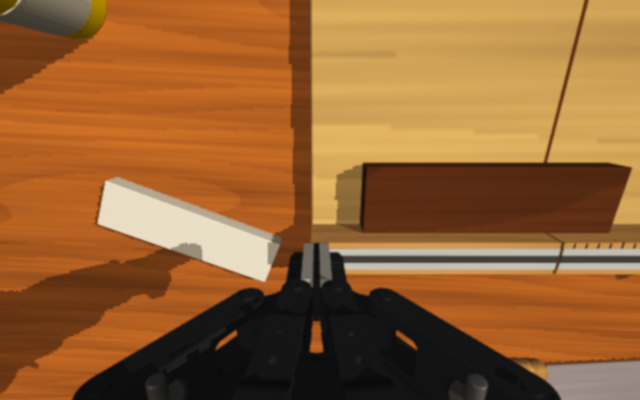

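The strip lies along the fence: top face (363,163)-(631,167), (361,232)-(609,232). The white block at (190,230) lies clear to the right, and the closed fingertips are at (316,255).

```bash
cat >> h.py <<'E'
def uv(r): return np.c_[r[:,:2]@[.9986,.0524],r[:,:2]@[-.0524,.9986]].round(4).tolist()
E
python3 - <<'E'
from h import *
f=np.load('pics/wrist4.npz');K,E=f['K'],f['E']
print('strip nearR farR farL nearL',uv(ray(K,E,[(363,164),(361,232),(609,232),(631,168)],.04)))
print('fence top near edge',uv(ray(K,E,[(330,248),(630,250)],.058)),'board right edge',uv(ray(K,E,[(312,100)],.018)))
print('block',uv(ray(K,E,[(280,243),(268,281)],.03)))
f=np.load('pics/top4.npz');p,K,E=f['p'],f['K'],f['E']
hsv=cv2.cvtColor(p,cv2.COLOR_RGB2HSV).astype(int);H,S,V=[hsv[...,i] for i in range(3)]
roi=np.zeros(H.shape,bool);roi[120:160,245:285]=1
c=big(roi&(H<8)&(S>150)&(V>90));print('stop bbox',cv2.boundingRect(c))
for row in (140,144,147):
    xs=c[c[:,1]==row][:,0];print(row,xs.min(),xs.max(),uv(ray(K,E,[(xs.min()-.5,row),(xs.max()+.5,row)],.058)))
E
```

```text
strip nearR farR farL nearL [[0.5834, -0.2531], [0.6446, -0.2517], [0.6444, -0.0313], [0.5866, -0.0318]]
fence top near edge [[0.651, -0.28], [0.6526, -0.0285]] board right edge [[0.5334, -0.2952]]
block [[0.6607, -0.3256], [0.7023, -0.3391]]
stop bbox (259, 129, 10, 21)
140 260 267 [[0.6231, 0.1452], [0.6224, 0.1206]]
144 260 268 [[0.6105, 0.1454], [0.6096, 0.1178]]
147 261 268 [[0.6009, 0.1425], [0.6002, 0.118]]
```

Emit:
send_rows([
  {"x":0,"y":0,"z":4,"spin":0,"jaw":0},
  {"x":0,"y":0,"z":4,"spin":0,"jaw":0},
  {"x":0,"y":0,"z":1.6,"spin":0,"jaw":0},
  {"x":0,"y":0,"z":1.0,"spin":0,"jaw":0},
  {"x":0,"y":0,"z":0,"spin":0,"jaw":0},
  {"x":0,"y":1,"z":0,"spin":0,"jaw":0},
  {"x":0,"y":0.8,"z":0,"spin":0,"jaw":0},
  {"x":0,"y":0.5,"z":0,"spin":0,"jaw":0},
  {"x":0,"y":0.5,"z":0,"spin":0,"jaw":0},
  {"x":0,"y":0.5,"z":0,"spin":0,"jaw":0},
])

```text
t: 9.15
position: [0.6313, -0.2234, 0.0255]
ee_rot: [-180.0, 0.0, -176.9]
wrist_force: [0.2, -0.7, 1.6]
gripper_width: -0.0001
grasp_force: 0.7
```

Emit:
send_rows([
  {"x":0,"y":0.8,"z":0,"spin":0,"jaw":0},
  {"x":0,"y":0.8,"z":0,"spin":0,"jaw":0},
  {"x":0,"y":0.8,"z":0,"spin":0,"jaw":0},
  {"x":0,"y":0.8,"z":0,"spin":0,"jaw":0},
  {"x":0,"y":0.8,"z":0,"spin":0,"jaw":0},
  {"x":0,"y":0.8,"z":0,"spin":0,"jaw":0},
  {"x":0,"y":0.8,"z":0,"spin":0,"jaw":0},
])

```text
t: 10.02
position: [0.6282, -0.1669, 0.0253]
ee_rot: [-180.0, -0.0, -176.8]
wrist_force: [0.4, -2.6, 1.3]
gripper_width: 0.0004
grasp_force: 0.7
```

```bash
python3 - <<'E'
from cell import *
from h import *
s=state();print(s['t'],s['position'],uv(s['position'][None] if hasattr(s['position'],'shape') else np.array([s['position']])),s['ee_rot'],s['wrist_force'])
for n in('top','side'):
    c=camera_params(n);p,d=read_camera(n)
    np.savez(f'pics/{n}5.npz',p=p,d=d,K=c['mtx'],E=c['extrinsics'])
a=np.load('pics/top5.npz')['p'][110:210,225:415];b=np.load('pics/side5.npz')['p'][130:280,280:440]
cv2.imwrite('pics/m5.png',np.hstack([cv2.resize(a,(440,232),interpolation=2),cv2.resize(b[:,:131],(203,232),interpolation=2)])[:,:,::-1]) if 0 else cv2.imwrite('pics/m5.png',np.vstack([cv2.resize(a,(570,300),interpolation=2),cv2.resize(b[:84],(570,300),interpolation=2)])[:,:,::-1])
E
```

```text
10.025 [ 0.62817826 -0.16693721  0.02532758] [[0.6186, -0.1996]] [-1.79993185e+02 -2.51114869e-03 -1.76841153e+02] [ 0.39454423 -2.61331206  1.32657524]
```

View pics/m5.png

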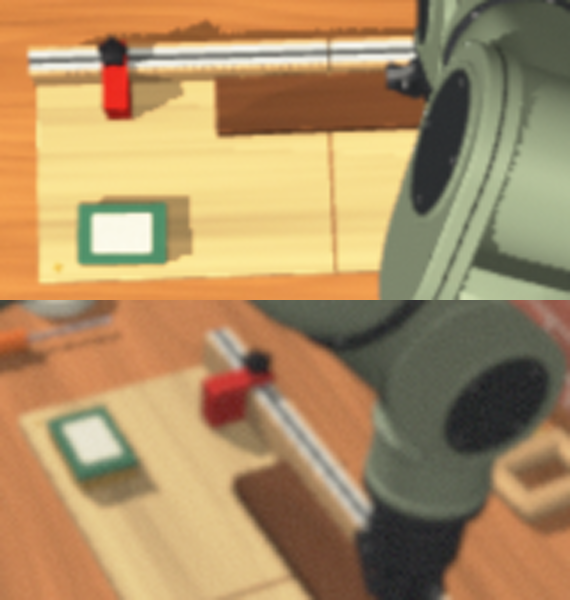

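The strip is flush with the fence, its left end at (216,105) in the upper panel, and the stop's face at about (130,100). That leaves a gap of about 85 mm. I'll push on 60 mm.

Emit:
send_rows([
  {"x":0,"y":0.8,"z":0,"spin":0,"jaw":0},
  {"x":0,"y":0.8,"z":0,"spin":0,"jaw":0},
  {"x":0,"y":0.8,"z":0,"spin":0,"jaw":0},
  {"x":0,"y":0.8,"z":0,"spin":0,"jaw":0},
  {"x":0,"y":0.8,"z":0,"spin":0,"jaw":0},
  {"x":0,"y":0.8,"z":0,"spin":0,"jaw":0},
  {"x":0,"y":0.6,"z":0,"spin":0,"jaw":0},
  {"x":0,"y":0.4,"z":0,"spin":0,"jaw":0},
  {"x":0,"y":0.2,"z":0,"spin":0,"jaw":0},
  {"x":0,"y":0,"z":0,"spin":0,"jaw":0},
])

```text
t: 11.38
position: [0.6249, -0.1075, 0.0253]
ee_rot: [-180.0, -0.0, -176.8]
wrist_force: [-0.5, -0.4, -0.1]
gripper_width: 0.0001
grasp_force: 0.0
```

```bash
cat > g.py <<'E'
from cell import *
from h import *
import sys
def run(tag):
    s=state();print(s['t'],uv(np.array([s['position']])),np.round(s['wrist_force'],1))
    c=camera_params('top');p,d=read_camera('top');K,E=c['mtx'],c['extrinsics']
    cv2.imwrite(f'pics/t{tag}.png',cv2.resize(p[115:175,235:345,::-1],None,fx=7,fy=7,interpolation=2))
    hsv=cv2.cvtColor(p,cv2.COLOR_RGB2HSV).astype(int);H,S,V=[hsv[...,i] for i in range(3)]
    red=((H<6)|(H>174))&(S>180)
    for row in (140,142,144,146):
        xs=np.where(red[row,245:285])[0]+245
        # sub-pixel strip left end: half-level crossing of V
        br=V[row,262:345].astype(float);
        print(row,'red',xs.min(),xs.max(),uv(ray(K,E,[(xs.max()+.5,row)],.058)),'V',V[row,264:300].tolist())
    np.savez(f'pics/t{tag}.npz',p=p,K=K,E=E)
run(sys.argv[1])
E
python3 g.py 6
```

```text
11.375 [[0.6184, -0.1401]] [-0.5 -0.4 -0.1]
140 red 260 267 [[0.6224, 0.1206]] V [237, 236, 233, 179, 137, 164, 178, 179, 180, 180, 179, 181, 178, 160, 145, 142, 142, 142, 141, 143, 142, 143, 143, 143, 142, 142, 142, 143, 143, 141, 142, 141, 141, 140, 138, 136]
142 red 260 267 [[0.6161, 0.1207]] V [237, 236, 233, 183, 133, 162, 179, 182, 182, 182, 182, 182, 179, 152, 135, 137, 137, 138, 135, 136, 135, 136, 136, 135, 136, 135, 135, 134, 134, 134, 129, 126, 125, 125, 123, 123]
144 red 260 267 [[0.6097, 0.1209]] V [238, 238, 235, 185, 133, 159, 177, 177, 177, 178, 179, 177, 174, 156, 138, 135, 137, 136, 137, 137, 138, 136, 136, 138, 137, 134, 131, 128, 126, 125, 125, 125, 125, 126, 126, 126]
146 red 260 267 [[0.6034, 0.121]] V [192, 199, 189, 154, 130, 151, 164, 167, 167, 172, 176, 180, 209, 191, 153, 139, 138, 137, 138, 138, 137, 137, 134, 131, 128, 127, 127, 126, 126, 126, 125, 126, 126, 126, 126, 127]
```

View pics/t6.png

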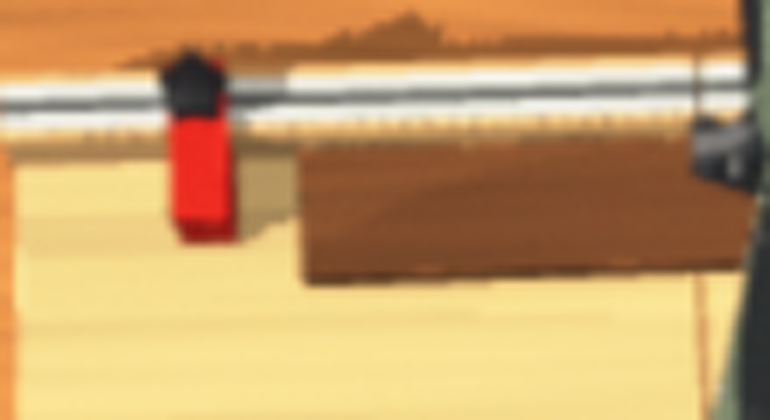

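The strip's left end is at (300,150) and the stop's face at (232,170). The gap is about 26 mm, so I'll go 19 mm and then creep.

Emit:
send_rows([
  {"x":0,"y":0.4,"z":0,"spin":0,"jaw":0},
  {"x":0,"y":0.4,"z":0,"spin":0,"jaw":0},
  {"x":0,"y":0.3,"z":0,"spin":0,"jaw":0},
  {"x":0,"y":0.3,"z":0,"spin":0,"jaw":0},
  {"x":0,"y":0.2,"z":0,"spin":0,"jaw":0},
  {"x":0,"y":0.2,"z":0,"spin":0,"jaw":0},
  {"x":0,"y":0.1,"z":0,"spin":0,"jaw":0},
  {"x":0,"y":0,"z":0,"spin":0,"jaw":0},
])

```text
t: 12.42
position: [0.6239, -0.0885, 0.0253]
ee_rot: [-180.0, -0.0, -176.8]
wrist_force: [0.2, -0.2, -0.1]
gripper_width: 0.0003
grasp_force: 0.0
```

Emit:
send_rows([
  {"x":0,"y":0.1,"z":0,"spin":0,"jaw":0},
  {"x":0,"y":0.05,"z":0,"spin":0,"jaw":0},
  {"x":0,"y":0.05,"z":0,"spin":0,"jaw":0},
])

```text
t: 12.8
position: [0.6238, -0.0866, 0.0253]
ee_rot: [-180.0, -0.0, -176.8]
wrist_force: [0.3, -1.9, -0.5]
gripper_width: -0.0001
grasp_force: 0.5
```

```bash
python3 g.py 7 | cut -c1-160
```

```text
12.8 [[0.6183, -0.1192]] [ 0.3 -1.9 -0.5]
140 red 260 267 [[0.6224, 0.1206]] V [237, 236, 233, 180, 136, 162, 149, 113, 94, 94, 94, 94, 96, 107, 131, 141, 143, 144, 143, 143, 144, 142, 143, 144, 142, 14
142 red 260 267 [[0.6161, 0.1207]] V [237, 236, 233, 184, 134, 158, 148, 110, 93, 92, 91, 91, 90, 94, 121, 135, 136, 136, 136, 135, 135, 135, 135, 132, 129, 127
144 red 260 267 [[0.6097, 0.1209]] V [238, 238, 235, 186, 134, 156, 140, 103, 91, 93, 95, 97, 115, 125, 131, 136, 137, 136, 136, 133, 130, 127, 126, 126, 125, 1
146 red 260 267 [[0.6034, 0.121]] V [194, 200, 190, 155, 130, 149, 142, 114, 117, 132, 136, 136, 137, 138, 136, 136, 134, 130, 128, 127, 126, 126, 125, 125, 126
```

Emit:
send_rows([
  {"x":0,"y":0.05,"z":0,"spin":0,"jaw":0},
  {"x":0,"y":0.05,"z":0,"spin":0,"jaw":0},
  {"x":0,"y":0.05,"z":0,"spin":0,"jaw":0},
  {"x":0,"y":0.05,"z":0,"spin":0,"jaw":0},
])

```text
t: 13.35
position: [0.6236, -0.0845, 0.0253]
ee_rot: [-180.0, -0.0, -176.8]
wrist_force: [-0.1, 0.1, -0.0]
gripper_width: 0.0
grasp_force: 0.5
```

Emit:
send_rows([
  {"x":0,"y":0.05,"z":0,"spin":0,"jaw":0},
  {"x":0,"y":0.05,"z":0,"spin":0,"jaw":0},
])

```text
t: 13.6
position: [0.6236, -0.0836, 0.0253]
ee_rot: [-180.0, 0.0, -176.8]
wrist_force: [0.4, -0.7, -0.5]
gripper_width: -0.0001
grasp_force: 0.5
```

Emit:
send_rows([
  {"x":0,"y":0.05,"z":0,"spin":0,"jaw":0},
  {"x":0,"y":0.03,"z":0,"spin":0,"jaw":0},
])

```text
t: 13.85
position: [0.6235, -0.0828, 0.0253]
ee_rot: [-180.0, -0.0, -176.8]
wrist_force: [0.7, -0.8, 0.3]
gripper_width: 0.0001
grasp_force: 0.5
```

Emit:
send_rows([
  {"x":0,"y":0.04,"z":0,"spin":0,"jaw":0},
  {"x":0,"y":0.04,"z":0,"spin":0,"jaw":0},
])

```text
t: 14.1
position: [0.6235, -0.082, 0.0253]
ee_rot: [-180.0, -0.0, -176.8]
wrist_force: [0.1, -1.4, -0.1]
gripper_width: -0.0003
grasp_force: 0.5
```

Emit:
send_rows([
  {"x":0,"y":0.04,"z":0,"spin":0,"jaw":0},
  {"x":0,"y":0.04,"z":0,"spin":0,"jaw":0},
])

```text
t: 14.35
position: [0.6234, -0.0811, 0.0253]
ee_rot: [-180.0, -0.0, -176.8]
wrist_force: [-0.1, -0.2, 0.1]
gripper_width: -0.0001
grasp_force: 0.5
```

Emit:
send_rows([
  {"x":0,"y":0.04,"z":0,"spin":0,"jaw":0},
  {"x":0,"y":0.04,"z":0,"spin":0,"jaw":0},
])

```text
t: 14.6
position: [0.6234, -0.0804, 0.0253]
ee_rot: [-180.0, -0.0, -176.8]
wrist_force: [-0.1, -0.6, 1.0]
gripper_width: 0.0001
grasp_force: 0.5
```

```bash
python3 g.py 8 | cut -c1-130
```

```text
14.6 [[0.6183, -0.1129]] [-0.1 -0.6  1. ]
140 red 260 268 [[0.6223, 0.1175]] V [237, 236, 233, 178, 104, 93, 93, 93, 94, 95, 94, 95, 95, 107, 131, 142, 143, 143, 143, 143, 
142 red 260 268 [[0.616, 0.1177]] V [237, 237, 233, 183, 111, 92, 92, 92, 91, 90, 90, 91, 90, 95, 120, 134, 137, 136, 135, 135, 13
144 red 260 268 [[0.6096, 0.1178]] V [239, 238, 235, 185, 106, 87, 90, 90, 91, 93, 95, 98, 114, 125, 132, 136, 136, 133, 129, 127,
146 red 260 268 [[0.6033, 0.1179]] V [194, 199, 190, 153, 109, 91, 94, 99, 116, 132, 136, 136, 137, 136, 134, 131, 127, 126, 126,
```

Emit:
send_rows([
  {"x":0,"y":0.03,"z":0,"spin":0,"jaw":0},
  {"x":0,"y":0.03,"z":0,"spin":0,"jaw":0},
])

```text
t: 14.9
position: [0.6234, -0.0798, 0.0253]
ee_rot: [-180.0, -0.0, -176.8]
wrist_force: [1.0, -1.5, 0.9]
gripper_width: 0.0003
grasp_force: 0.5
```

Emit:
send_rows([
  {"x":0,"y":0.03,"z":0,"spin":0,"jaw":0},
  {"x":0,"y":0.03,"z":0,"spin":0,"jaw":0},
])

```text
t: 15.15
position: [0.6234, -0.0792, 0.0253]
ee_rot: [-180.0, -0.0, -176.8]
wrist_force: [0.1, -2.3, 0.8]
gripper_width: 0.0001
grasp_force: 0.8
```

Emit:
send_rows([
  {"x":0,"y":0.03,"z":0,"spin":0,"jaw":0},
  {"x":0,"y":0,"z":0,"spin":0,"jaw":0},
])

```text
t: 15.4
position: [0.6233, -0.0792, 0.0253]
ee_rot: [-180.0, -0.0, -176.9]
wrist_force: [0.7, -2.2, 0.5]
gripper_width: 0.0001
grasp_force: 1.5
```

Emit:
send_rows([
  {"x":0,"y":0.03,"z":0,"spin":0,"jaw":0},
  {"x":0,"y":0,"z":0,"spin":0,"jaw":0},
])

```text
t: 15.65
position: [0.6233, -0.0791, 0.0254]
ee_rot: [-180.0, -0.0, -176.9]
wrist_force: [0.5, -4.9, 0.3]
gripper_width: 0.0002
grasp_force: 2.6
```

The tool has stopped advancing and the force is rising gently (5 N, well below 22 N): the strip has met the stop. I'll back off, lift clear and look.

Emit:
send_rows([
  {"x":0,"y":-1,"z":0,"spin":0,"jaw":0},
  {"x":0,"y":-2,"z":0,"spin":0,"jaw":0},
  {"x":0,"y":-2,"z":-3,"spin":0,"jaw":0},
  {"x":0,"y":0,"z":-5,"spin":0,"jaw":0},
  {"x":3,"y":0,"z":-5,"spin":0,"jaw":0},
  {"x":5,"y":0,"z":-3,"spin":0,"jaw":0},
  {"x":5,"y":2,"z":0,"spin":0,"jaw":0},
  {"x":3,"y":4,"z":0,"spin":0,"jaw":0},
  {"x":0,"y":4,"z":0,"spin":0,"jaw":0},
  {"x":0,"y":0,"z":0,"spin":0,"jaw":0},
])

```text
t: 16.9
position: [0.461, -0.036, 0.1857]
ee_rot: [180.0, 0.0, -176.7]
wrist_force: [-0.5, -0.4, -0.1]
gripper_width: 0.0001
grasp_force: 0.0
```

```bash
python3 g.py 9 | cut -c1-130; python3 - <<'E'
from cell import *
from h import *
c=camera_params('wrist');p,d=read_camera('wrist')
np.savez('pics/wrist9.npz',p=p,d=d,K=c['mtx'],E=c['extrinsics'])
t=np.load('pics/t9.npz')['p'][110:210,225:415]
cv2.imwrite('pics/m9.png',np.vstack([cv2.resize(p[120:400],(640,280)),cv2.resize(t,(640,320),interpolation=2)])[:,:,::-1])
E
```

```text
16.9 [[0.4585, -0.0601]] [-0.5 -0.4 -0.1]
140 red 260 267 [[0.6224, 0.1206]] V [238, 237, 235, 180, 114, 99, 95, 94, 95, 94, 95, 95, 96, 108, 132, 143, 144, 144, 145, 144, 
142 red 260 268 [[0.616, 0.1177]] V [238, 237, 234, 183, 115, 95, 92, 93, 92, 91, 91, 91, 91, 94, 122, 135, 137, 137, 137, 136, 13
144 red 260 268 [[0.6096, 0.1178]] V [239, 240, 236, 186, 114, 94, 90, 91, 91, 94, 95, 98, 115, 126, 132, 137, 137, 132, 130, 129,
146 red 260 268 [[0.6033, 0.1179]] V [194, 201, 192, 155, 115, 96, 97, 100, 116, 133, 137, 137, 138, 136, 134, 129, 129, 127, 126,
```

View pics/m9.png

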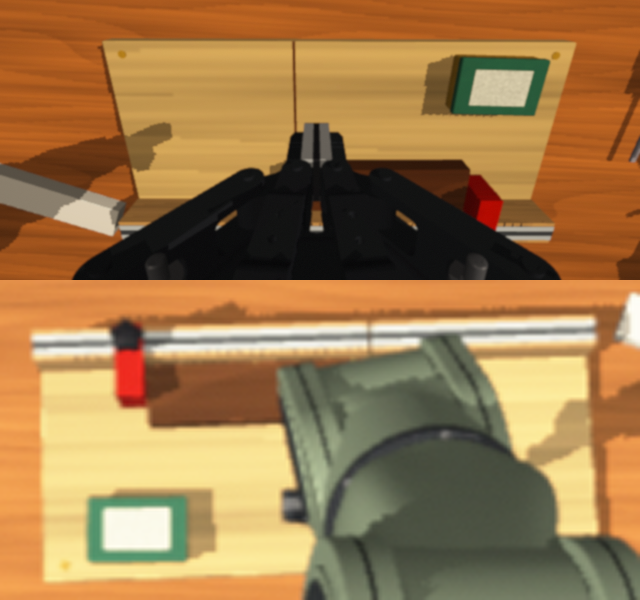

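The strip is against the fence and the stop: lower panel, strip end at (150,395), stop at (130,375). The tin and stop have not moved. The arm hides the right end, so I'll take one clear look from above and beyond.

Emit:
send_rows([
  {"x":0,"y":0,"z":-3,"spin":0,"jaw":0},
  {"x":-4,"y":1.5,"z":0,"spin":0,"jaw":0},
  {"x":-4,"y":1.5,"z":0,"spin":0,"jaw":0},
  {"x":-4,"y":1.5,"z":0,"spin":0,"jaw":0},
  {"x":-4,"y":1.5,"z":0,"spin":0,"jaw":0},
  {"x":-4,"y":1,"z":0,"spin":0,"jaw":0},
  {"x":0,"y":0,"z":0,"spin":0,"jaw":0},
])

```text
t: 17.88
position: [0.6581, 0.0425, 0.214]
ee_rot: [180.0, -0.0, -176.9]
wrist_force: [-0.9, 0.3, -0.5]
gripper_width: 0.0002
grasp_force: 0.0
```

```bash
python3 - <<'E'
from cell import *
from h import *
for k in (6,7,8,9):
    p=np.load(f'pics/t{k}.npz')['p'];print(k,[p[r,265:273,1].tolist() for r in (141,143)])
c=camera_params('wrist');p,d=read_camera('wrist');print(uv(np.array([state()['position']])))
np.savez('pics/wrist10.npz',p=p,d=d,K=c['mtx'],E=c['extrinsics'])
cv2.imwrite('pics/w10.png',cv2.resize(p[100:320,120:520],None,fx=2,fy=2,interpolation=2)[:,:,::-1])
E
```

```text
6 [[42, 40, 36, 66, 124, 146, 148, 150], [45, 42, 36, 60, 124, 148, 150, 150]]
7 [[43, 41, 34, 64, 121, 117, 79, 60], [44, 43, 36, 59, 120, 116, 77, 56]]
8 [[42, 41, 34, 32, 50, 56, 57, 56], [46, 42, 33, 31, 46, 52, 53, 54]]
9 [[43, 43, 35, 46, 56, 58, 58, 57], [45, 44, 36, 41, 50, 54, 54, 54]]
[[0.6583, 0.0074]]
```

View pics/w10.png

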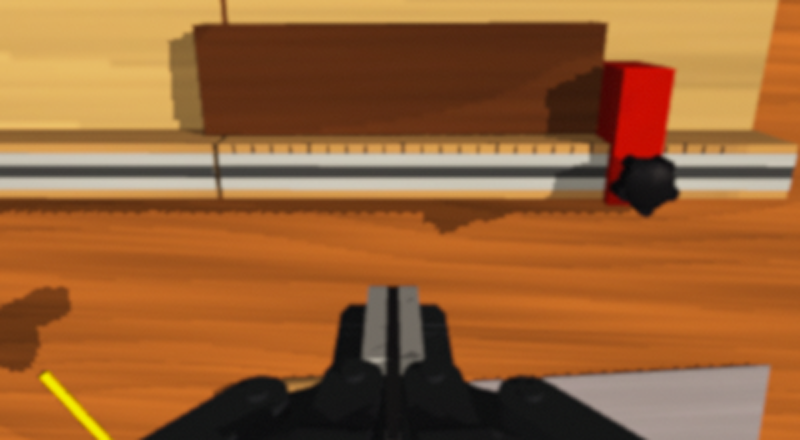

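The strip (194,26)-(606,22), (204,134)-(604,136) lies along the fence with its end at the stop's face (600,110), and no pale gap shows at either. I'll check with numbers.

```bash
python3 - <<'E'
from h import *
f=np.load('pics/wrist10.npz');p,K,E=f['p'],f['K'],f['E']
q=lambda l:np.array(l)/2+[120,100]
print('strip nearR nearL farR',uv(ray(K,E,q([(195,26),(606,23),(204,134)]),.04)))
print('fence top near edge',uv(ray(K,E,q([(20,152),(560,152)]),.058)))
g=p[:,:,0].astype(int)
for x in (225,240,260,300,340,380,405): # near edge (brown/ply) and far edge rows
    col=g[:,x];r=np.arange(100,130);a=100+np.argmin(np.diff(col[100:130]));b=155+np.argmax(np.diff(col[155:175]))
    print(x,a,b,uv(ray(K,E,[(x,a+.5)],.04))[0],col[160:176].tolist())
E
```

```text
strip nearR nearL farR [[0.5867, -0.0961], [0.5847, 0.1208], [0.6446, -0.0972]]
fence top near edge [[0.6508, -0.1905], [0.6501, 0.0978]]
225 111 167 [0.5851, -0.0881] [102, 100, 100, 98, 100, 99, 95, 102, 124, 139, 140, 146, 167, 181, 188, 189]
240 111 171 [0.5851, -0.0722] [102, 100, 101, 100, 99, 98, 96, 101, 125, 143, 147, 162, 192, 209, 212, 208]
260 111 171 [0.5851, -0.0511] [100, 100, 99, 98, 98, 101, 100, 101, 125, 142, 146, 162, 193, 210, 213, 210]
300 111 171 [0.585, -0.0089] [95, 96, 98, 103, 105, 106, 103, 105, 127, 142, 147, 164, 194, 210, 211, 206]
340 111 167 [0.5849, 0.0333] [102, 104, 105, 105, 105, 103, 102, 109, 128, 141, 145, 158, 177, 175, 165, 161]
380 110 171 [0.5838, 0.0754] [98, 100, 102, 104, 101, 98, 98, 113, 131, 138, 142, 163, 198, 216, 218, 217]
405 110 170 [0.5837, 0.1017] [56, 58, 60, 60, 61, 57, 64, 84, 95, 103, 119, 149, 178, 182, 177, 173]
```

Square to about 0.2°, which is at the limit of the pixels. A light two-finger press on the long edge will make sure it is snug; it costs little.

Emit:
send_rows([
  {"x":4,"y":-0.3,"z":0,"spin":0,"jaw":1},
  {"x":4,"y":-0.3,"z":0,"spin":0,"jaw":1},
  {"x":4,"y":0,"z":0,"spin":0,"jaw":1},
  {"x":0,"y":0,"z":5,"spin":0,"jaw":1},
  {"x":0,"y":0,"z":5,"spin":0,"jaw":1},
  {"x":0,"y":0,"z":5,"spin":0,"jaw":1},
  {"x":0,"y":0,"z":3,"spin":0,"jaw":1},
  {"x":0,"y":0,"z":1.2,"spin":0,"jaw":1},
  {"x":0,"y":0,"z":0,"spin":0,"jaw":1},
])

```text
t: 19.05
position: [0.537, 0.0302, 0.0237]
ee_rot: [-180.0, -0.0, -176.9]
wrist_force: [-1.0, 0.3, 0.2]
gripper_width: 0.0856
grasp_force: 0.0
```

Emit:
send_rows([
  {"x":-1,"y":0,"z":0,"spin":0,"jaw":1},
  {"x":-1,"y":0,"z":0,"spin":0,"jaw":1},
  {"x":-0.5,"y":0,"z":0,"spin":0,"jaw":1},
  {"x":-0.3,"y":0,"z":0,"spin":0,"jaw":1},
  {"x":-0.2,"y":0,"z":0,"spin":0,"jaw":1},
  {"x":0,"y":0,"z":0,"spin":0,"jaw":1},
])

```text
t: 19.8
position: [0.5671, 0.0325, 0.0233]
ee_rot: [-180.0, -0.0, -176.8]
wrist_force: [-1.3, 0.7, -0.2]
gripper_width: 0.0851
grasp_force: 0.0
```

Emit:
send_rows([
  {"x":-0.3,"y":0,"z":0,"spin":0,"jaw":1},
  {"x":-0.2,"y":0,"z":0,"spin":0,"jaw":1},
  {"x":-0.1,"y":0,"z":0,"spin":0,"jaw":1},
  {"x":-0.1,"y":0,"z":0,"spin":0,"jaw":1},
])

```text
t: 20.3
position: [0.574, 0.0329, 0.0233]
ee_rot: [-180.0, -0.0, -176.8]
wrist_force: [-1.4, -0.1, 0.2]
gripper_width: 0.0852
grasp_force: 0.5
```

Emit:
send_rows([
  {"x":-0.05,"y":0,"z":0,"spin":0,"jaw":1},
  {"x":-0.05,"y":0,"z":0,"spin":0,"jaw":1},
])

```text
t: 20.55
position: [0.5747, 0.0329, 0.0232]
ee_rot: [-180.0, -0.1, -176.8]
wrist_force: [-4.7, 0.0, 0.4]
gripper_width: 0.0856
grasp_force: 2.4
```

Emit:
send_rows([
  {"x":-0.05,"y":0,"z":0,"spin":0,"jaw":1},
  {"x":-0.05,"y":0,"z":0,"spin":0,"jaw":1},
])

```text
t: 20.8
position: [0.5748, 0.0329, 0.0231]
ee_rot: [-180.0, -0.2, -176.8]
wrist_force: [-11.1, 0.2, 4.3]
gripper_width: 0.0856
grasp_force: 5.4
```

Snug (11 N at u = 0.576, the same as the first contact). Retreating.

Emit:
send_rows([
  {"x":1.5,"y":0,"z":0,"spin":0,"jaw":1},
  {"x":2,"y":0,"z":-1,"spin":0,"jaw":1},
  {"x":1,"y":0,"z":-5,"spin":0,"jaw":1},
  {"x":0,"y":-2,"z":-5,"spin":0,"jaw":1},
  {"x":4,"y":-4,"z":-5,"spin":0,"jaw":1},
  {"x":4,"y":-4,"z":-3,"spin":0,"jaw":1},
  {"x":0,"y":-3,"z":0,"spin":0,"jaw":1},
  {"x":0,"y":0,"z":0,"spin":0,"jaw":1},
])

```text
t: 21.8
position: [0.4659, -0.0975, 0.2044]
ee_rot: [-179.9, 0.1, -177.0]
wrist_force: [-0.5, 0.9, -0.4]
gripper_width: 0.0852
grasp_force: 0.0
```

```bash
python3 g.py 11 | cut -c1-130; python3 - <<'E'
import numpy as np
for k in (9,11):
    p=np.load(f'pics/t{k}.npz')['p'];print(k,[p[r,265:273,1].tolist() for r in (141,143)])
E
```

```text
21.8 [[0.4602, -0.1218]] [-0.5  0.9 -0.4]
140 red 260 268 [[0.6223, 0.1175]] V [238, 237, 234, 179, 108, 97, 96, 94, 95, 95, 96, 95, 96, 108, 132, 143, 144, 145, 144, 143, 
142 red 260 268 [[0.616, 0.1177]] V [238, 237, 234, 183, 114, 94, 92, 91, 91, 91, 90, 90, 91, 94, 121, 134, 136, 136, 135, 135, 13
144 red 260 268 [[0.6096, 0.1178]] V [239, 239, 235, 186, 113, 93, 92, 92, 92, 94, 96, 99, 116, 126, 133, 137, 135, 131, 128, 126,
146 red 260 268 [[0.6033, 0.1179]] V [194, 201, 191, 156, 116, 97, 96, 101, 119, 133, 139, 137, 138, 135, 131, 129, 128, 128, 127,
9 [[43, 43, 35, 46, 56, 58, 58, 57], [45, 44, 36, 41, 50, 54, 54, 54]]
11 [[42, 43, 34, 42, 54, 56, 57, 57], [44, 43, 35, 41, 50, 55, 56, 56]]
```

The strip still meets the stop, and the stop's edge has not shifted. Handing in.

```bash
python3 -c "from cell import *; print(close_job())"
```

```text
the job is handed in; nothing more can be done
None
```

The job is handed in at 21.8 s: the strip lies snug along the fence with its left end just touching the red stop, which took about 5 N and did not shift in the top view; I steered clear of the tin, glue, tape and screwdriver.

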